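# Reset the back gauge of a paper trimmer to the next size

### The arm

A 6-joint arm with a two-finger parallel gripper is mounted at the origin on a cart in front of the work surface, level with it; the furniture and walls round the work are solid. World frame = base frame: x ahead of the robot, y to its left, z up, the work surface at z = 0. Lengths are in m, angles in rad, forces in N, time in s.
With the tool pointing down it reaches from about 0.35 to 0.925 m from the base axis. Payload 6.4 kg.
Tool frame: the origin (TCP) lies between the finger pads; the fingertips stand ctrl.finger_overhang ahead of it and the grasp point (between the pads) lies 5 mm behind it (ctrl.finger_overhang is the distance from the TCP to the fingertips, in m); y points along the fingers, x is the direction in which the jaws open and shut, and the axes are right-handed (so a half turn about y gives the same grasp; the last joint's range is limited). The gripper opens to 85 mm and grips with 20 to 120 N. Pads are 22 mm wide; open, the fingers measure 114 mm over their backs; the gripper's body (76 mm by 85 mm) begins 54 mm behind the grasp point. The pads swing forward as they close: fully open they stand 13 mm farther back than shut.
Start: joints at [0.991, 0.245, 1.558, -0, 1.339, -0.174], TCP at [0.257, 0.597, 0.245] pointing down, gripper open.
Joint ranges: [-3.13, 3.13], [-1.02, 2.26], [0.13, 2.54], [-0.95, 4.09], [0.21, 2.88], [-2.74, 2.74]. Speed limits (rad/s): [2.57, 2.57, 3.14, 3.14, 3.14, 3.14].

### API

Orientations are given as a unit quaternion [x, y, z, w].
In Python, from rig import ctrl gives the robot as it stands.
- The arm moves only by the tool servo_tool, never from a script. Its argument "series" is a list of rows, each a list of 3 entries, a list of its own where there are three numbers: the shift along the world's x, y, z in cm, then the turn, a rotation vector about the world's x, y, z in degrees, then the opening, from 0 (shut) to 1 (fully open). A call has 1 to 8 rows; each row shifts and turns the commanded pose from where the row before left it; what a row does not reach is not made up. A row lasts 1/8 s, in which the tool goes at most 62.5 mm and 10.7 degrees, less where a joint would pass 70% of its speed; a pose out of reach is approached as far as the arm can. A call with a gripper value outside its range is refused whole. The fingers move at their own pace and stop on an object; the grip force is fixed at half the most. Time passes only in rows, so rows that do not move let the fingers close. It gives the time, the measured TCP pose, the force and the opening at its end, in the units of the state.
- ctrl.get_state(): the state, without advancing time (a new reading comes with each control period).
- ctrl.capture(name): name is "scene" or "top" or "wrist"; returns a dict with "image" (400x640x3 uint8, blue, green, red), "z_map" (400x640 float32, m along the optical axis (not along the pixel's ray), 0 where there is no reading), "K" (3x3 intrinsics, pixels), "distortion" ([k1, k2, p1, p2, k3] as OpenCV has them; the pictures are not rectified), "world_to_cam" (4x4, takes a point from world to camera coordinates); the wrist camera has in their place "mount" (4x4, takes a point from camera to tool coordinates, whose origin is the TCP and whose axes are the tool frame's). Camera axes: x right, y down, z forward; pixel columns grow to the right and rows downward; lengths in m; the calibration is good to about 2 mm. A picture is of the moment at which its call begins: read the wrist's pose just before it.
- ctrl.hand_in(): hands the job in, once; it reports no verdict.
The state is a dict: "clock": time; "joint_pos": joint angles; "joint_vel": joint speeds; "tau": joint torques, N m; "tcp_pos": TCP position; "ee_rot": TCP orientation; "contact_force": force on the tool from outside, world axes, zero at the start; "wrist_torque": the same for the moment, N m; "finger_gap": finger opening in m.
Only numpy, scipy, OpenCV 4.12 (cv2) and the standard library are available. Lean on these libraries where they do the work, as an engineer would, in place of code of your own. Each camera call takes 0.05 s, during which the arm holds its last target. There are 200 camera calls.

### The job

The paper trimmer on the desk is still set for the last job. Slacken the knurled clamping knob of its back gauge, slide the gauge along its slot until its pointer stands at the arrow-shaped paper flag (not the square-ended one), and there turn the knob clockwise again until it is firm, with the shoe down in the notch - firm, but not forced. Leave the gauge locked and do not disturb the other things on the desk.

Things in the scene. Friction and masses are not known exactly. Their poses are not given: they have to be found in the camera images.
- trimmer: rotary paper trimmer, fixed: dark steel bed 200 (x) x 300 (y) mm, top 18 mm above the desk, cutting rail and black cutter head along its +y edge (up to 61 mm high), low aluminium stop along the +x edge. Origin under the middle of the bed on the desk, z up. The gauge slot runs along its y axis at x = 0, from y = -125 to +58 mm
- index_strip: steel strip at the bottom of the slot, part of the trimmer (same origin and axes). Its flat top lies 3.5 mm below the bed top and has three V notches across it, each 10 mm wide at the top, at y = -85, -35 and +15 mm. The gauge starts clamped in the middle notch; the flags stand at the other two
- gauge_pointer (a point): tip of the gauge's pointer, 60 mm in -x from the knob's axis and at the same y as that axis and the shoe; axes as the trimmer's. The aluminium gauge (carriage 60 x 50 mm, upright fence on its +y side) slides along the trimmer's y, guided by the slot; it cannot be lifted or turned
- fence_grip (a point): middle of the top part of the fence near its -x end, 1 mm below the fence's top edge. The fence is a plate 8 mm thick in y, 135 mm long in x (from 15 mm on the -x side of this point to 120 mm on the +x side), its top 52.5 mm above the desk (34.5 above the bed). It can be pinched here across its thickness
- knob_top (a point): centre of the top of the knurled black clamping knob: cylinder 30 mm across, 24 high, top 57.5 mm and carriage under it 30 mm above the desk. The fence's inner face is 34 mm from its axis in +y, so fingers cannot swing past it: close them about along x, turn, let go, turn back, grasp again. Anticlockwise from above slackens (1.6 to 2 rad frees the shoe; thread ends 3.7 to 4 rad from the start)
- shoe: clamping shoe in the slot under the knob, moved up or down 3 mm per rad of the knob; its round nose (8 mm thick; origin in it) sinks 3.3 mm deeper in a notch than on the flat, where the knob goes firm 1.1 rad too early. The knob runs with about 0.4 N m of friction; each newton on the strip adds 0.003 N m. Firm: over 50 N (100 N, 0.3 N m above running, is a good value); 250 N is forced
- flag_arrow: arrow-shaped stick-on paper flag, 30 mm long and 1 thick, head 20 mm and stem 8 mm wide, on the bed's near edge beside one notch: the wanted size. Origin at its tip; the tip points in its +x (the trimmer's x) to the slot and stands at the y of the notch
- flag_square: square-ended paper flag, 18 x 30 x 1 mm, beside the other notch: not wanted. Origin in the middle of the end towards the slot
- stapler: desk stapler 137 x 34 x 46 mm, loose, to be left alone; origin under its middle
- mug: mug 81 x 113 x 101 mm, loose, to be left alone; origin under its middle
- glue_stick: glue stick 27 x 27 x 94 mm standing upright, loose, to be left alone; origin under its middle

How it is judged:
On the way, in this order (a step that is already met when the one before it is completed fails the run):
1. the clamping knob is slackened, so that the shoe no longer presses on the strip, before the gauge is moved from its old place (contact force between shoe and index_strip below 1 N and distance of gauge_pointer from where it was at the start of the episode below 0.006 m), for 0.05 s.
2. the gauge's pointer stands within 4 mm of the arrow flag's tip along the slot (y of gauge_pointer in the frame of flag_arrow between -0.004 and 0.004 m), for 0.1 s.
At the end, for the whole second after the job is handed in: the gauge stands still with its pointer within 2 mm of the arrow flag's tip along the slot, clamped: the shoe presses on the index strip with more than 50 N (y of gauge_pointer in the frame of flag_arrow between -0.002 and 0.002 m and contact force between shoe and index_strip above 50 N and linear speed of shoe below 0.01 m/s); the robot touches nothing.
It fails at once if the knob is forced: the shoe presses on the strip with more than 250 N (contact force between shoe and index_strip above 250 N).
It fails at once if the stapler, the mug or the glue stick is moved more than 15 mm (distance of any of stapler, mug, glue_stick from where it was at the start of the episode above 0.015 m).
It also fails if it takes over 64 s, if anything falls off the work surface, if the arm or the gripper's body presses on something with over 40 N, if the wrist force passes 120 N, or if a joint passes its speed limit or range.

## Working session

There is one attempt and no reset: what is moved stays moved. The work goes in short steps, Python scripts to look and compute and a tool call to move; the robot and the scene stay as the last step left them, time stands still between calls to the robot, and variables do not carry over. Pictures are saved under pics/ and viewed, about 8 in all and at most 12, crops included, and the job is handed in when it is done.

Besides the shell and the picture viewer there is one more tool, called in YAML: its name, and indented under it one key for each argument. servo_tool: Moves the arm, as the interface text tells. Its arguments: {"type":"object","properties":{"series":{"type":"array"}},"required":["series"]}

```bash
mkdir -p pics; ls
cat > h.py <<'E'
import numpy as np, cv2
from rig import ctrl
def snap(n,f):
    s=ctrl.get_state(); c=ctrl.capture(n); cv2.imwrite(f'pics/{f}.png',c['image'])
    if n=='wrist':
        from scipy.spatial.transform import Rotation as R
        T=np.eye(4);T[:3,:3]=R.from_quat(s['ee_rot']).as_matrix();T[:3,3]=s['tcp_pos'];C=T@c['mount']
    else: C=np.linalg.inv(c['world_to_cam'])
    np.savez(f'pics/{f}.npz',C=C,**{k:c[k] for k in('image','z_map','K','distortion')})
def load(f): return dict(np.load(f'pics/{f}.npz'))
def rays(d,uv):
    p=cv2.undistortPoints(np.float32(uv).reshape(-1,1,2),d['K'],d['distortion'])[:,0]
    return np.c_[p,np.ones(len(p))]@d['C'][:3,:3].T
def onz(d,uv,z):
    r=rays(d,uv);o=d['C'][:3,3];return o+r*((z-o[2])/r[:,2])[:,None]
def cloud(d,uv):
    uv=np.asarray(uv).reshape(-1,2);z=d['z_map'][uv[:,1].astype(int),uv[:,0].astype(int)]
    return d['C'][:3,3]+rays(d,uv)*z[:,None]
E
python3 - <<'E'
from h import *
snap('top','t0');snap('scene','s0')
s=ctrl.get_state();print(s,ctrl.finger_overhang)
E
```

```text
pics
{'clock': 0.1, 'joint_pos': array([ 9.90891692e-01,  2.45741960e-01,  1.55885541e+00,  4.44013231e-06,
        1.33869827e+00, -1.74108885e-01]), 'joint_vel': array([-0.00101151, -0.00140106, -0.00477357, -0.00145356,  0.00182625,
       -0.00026362]), 'tau': array([ 6.61907649e-06, -4.30676401e+01, -3.27126467e+01, -8.80313064e-05,
        2.87265742e-03,  1.60415361e-06]), 'tcp_pos': array([0.2563306 , 0.5968225 , 0.24431168]), 'ee_rot': array([ 0.59073537,  0.38843544, -0.38954181, -0.59025995]), 'contact_force': array([-0.57054406, -0.11983924, -0.99812037]), 'wrist_torque': array([-0.02536543, -0.02259103, -0.00108592]), 'finger_gap': 0.08534142278657769} 0.014
```

View pics/t0.png

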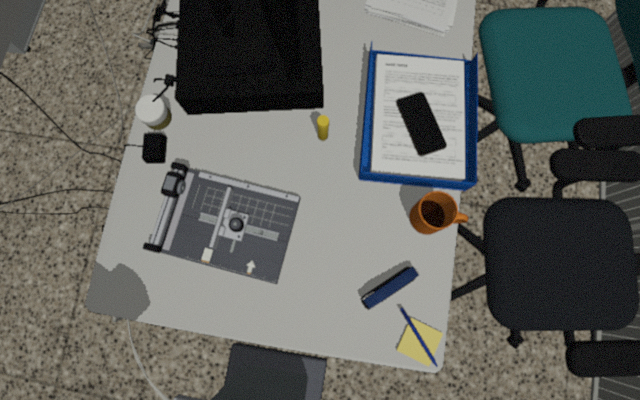

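View pics/s0.png

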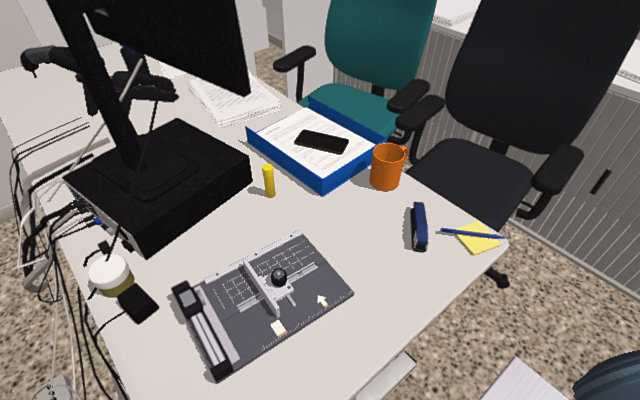

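The top view shows the knob at (236,224), the fence at (222,222) and the cutter on the left at (165,205). The arrow flag is at (250,266), on the side away from the cutter, so it marks the y=-85 notch. The square flag is at (206,255). Next I'll measure these.

Run:
```python
from h import *
d=load('t0');im=d['image']
print('cam',d['C'][:3,3])
pts=dict(knob=(236,224,.0575),arrowtip=(251,260,.019),arrowbase=(248,272,.019),sq=(206,255,.019),c1=(300,192,.018),c2=(277,282,.018),fA=(229,188,.0525),fB=(211,250,.0525),mug=(432,212,.1),stap=(389,287,.046),glue=(323,120,.094))
for k,(u,v,z) in pts.items(): print(k,onz(d,[(u,v)],z)[0].round(4),cloud(d,[(u,v)])[0].round(4))
cr=im[150:300,130:330];cv2.imwrite('pics/c0.png',cv2.resize(cr,(800,600),interpolation=cv2.INTER_CUBIC))
```

```text
cam [ 0.43684222 -0.10919234  0.90225507]
knob [0.5299 0.087  0.0575] [0.5296 0.0864 0.0601]
arrowtip [0.462  0.0475 0.019 ] [0.462  0.0477 0.0178]
arrowbase [0.4355 0.0489 0.019 ] [0.4355 0.0488 0.0195]
sq [0.456  0.1473 0.019 ] [0.4559 0.1468 0.021 ]
c1 [ 0.6292 -0.0316  0.018 ] [ 0.6325 -0.0303  0.0027]
c2 [ 0.425 -0.017  0.018] [ 0.4248 -0.015  -0.0014]
fA [0.6053 0.1195 0.0525] [0.6058 0.1202 0.0499]
fB [0.4673 0.1294 0.0525] [0.4686 0.1396 0.0161]
mug [ 0.614  -0.3104  0.1   ] [ 0.6311 -0.3298  0.0228]
stap [ 0.4532 -0.2522  0.046 ] [ 0.4533 -0.2533  0.0396]
glue [ 0.7768 -0.0594  0.094 ] [ 0.7767 -0.0594  0.0941]
```

View pics/c0.png

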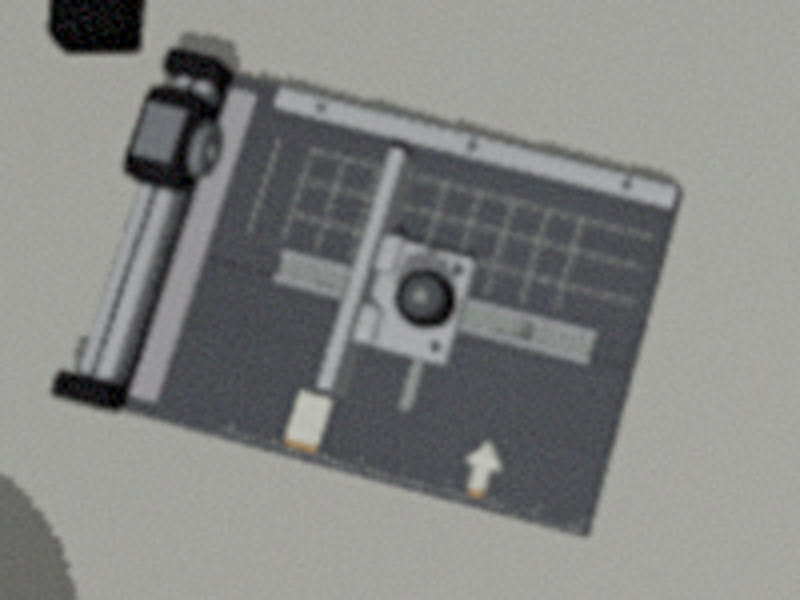

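Run:
```python
from h import *
from scipy.spatial.transform import Rotation as R
s=ctrl.get_state();print(R.from_quat(s['ee_rot']).as_matrix().round(3))
c=ctrl.capture('wrist');print(c['mount'].round(3),c['K'].round(0))
```

```text
[[ 0.395 -0.001 -0.919]
 [ 0.919 -0.001  0.395]
 [-0.002 -1.     0.   ]]
[[ 1.    -0.     0.     0.001]
 [-0.    -0.28   0.96  -0.129]
 [-0.    -0.96  -0.28   0.071]
 [ 0.     0.     0.     1.   ]] [[280.   0. 320.]
 [  0. 280. 197.]
 [  0.   0.   1.]]
```

servo_tool:
  series:
    - [[2.7,-5.1,0],[0,0,-7.1],1]
    - [[2.7,-5.1,0],[0,0,-7.1],1]
    - [[2.7,-5.1,0],[0,0,-7.1],1]
    - [[2.7,-5.1,0],[0,0,-7.1],1]
    - [[2.7,-5.1,0],[0,0,-7.1],1]
    - [[2.7,-5.1,0],[0,0,-7.1],1]
    - [[2.7,-5.1,0],[0,0,-7.1],1]
    - [[2.7,-5.1,0],[0,0,-7.1],1]

```text
clock: 1.15
tcp_pos: [0.473, 0.1875, 0.2452]
ee_rot: [-0.705, -0.06, 0.06, 0.705]
contact_force: [0.6, 0.7, 0.0]
finger_gap: 0.0854
```

servo_tool:
  series:
    - [[2.7,-5.1,-1],[0,0,-7.0],1]
    - [[2.7,-5.1,-1],[0,0,-7.0],1]
    - [[0,0,0],[0,0,0],1]
    - [[0,0,0],[0,0,0],1]

```text
clock: 1.65
tcp_pos: [0.5263, 0.0873, 0.225]
ee_rot: [-0.707, 0.025, -0.025, 0.707]
contact_force: [0.6, 0.0, -0.6]
finger_gap: 0.0854
```

Run:
```python
from h import *
s=ctrl.get_state();print(s['tcp_pos'],s['joint_pos']);snap('wrist','w1')
```

```text
[0.52629427 0.08729475 0.22498775] [-4.84245231e-02 -8.56456680e-03  1.87318748e+00  2.95755709e-04
  1.27781470e+00  2.21829067e-02]
```

View pics/w1.png

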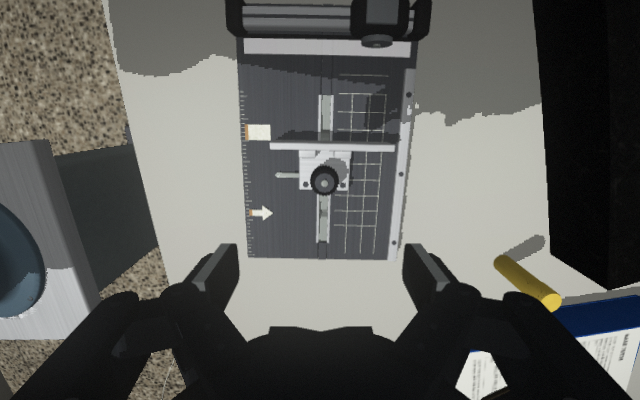

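The wrist view shows the knob at (323,180), the pointer tip at about (276,175), the arrow tip at about (273,213) and the square flag's end at (271,132). I'll measure them properly now.

Run:
```python
from h import *
d=load('w1');im=d['image'];hsv=cv2.cvtColor(im,cv2.COLOR_BGR2HSV)
m=((im.min(2)>190)).astype('uint8');
m[:, :240]=0;m[:,290:]=0;m[:110]=0;m[240:]=0
n,l,st,ce=cv2.connectedComponentsWithStats(m)
ax=None
for i in range(1,n):
    if st[i,4]<30: continue
    ys,xs=np.where(l==i);P=onz(d,np.c_[xs,ys],.019)[:,:2]
    print(st[i],P.mean(0).round(4),'min',P.min(0).round(4),'max',P.max(0).round(4))
    t=P[P[:,0]>P[:,0].max()-.0015].mean(0);print('  end',t.round(4))
# knob top via depth
vv,uu=np.mgrid[140:215,285:365];P=cloud(d,np.c_[uu.ravel(),vv.ravel()])
k=P[(abs(P[:,2]-.0575)<.004)];k=k[k[:,1]<.115]
if len(k): print('knob depth',len(k),k.mean(0),k.min(0),k.max(0))
cr=im[110:240,230:420];cv2.imwrite('pics/c1.png',cv2.resize(cr,(800,547),interpolation=cv2.INTER_CUBIC))
for n_,uv,z in [('ptr',(276,175),.03),('fenceL',(271,145),.0525),('fenceR',(397,147),.0525)]: print(n_,onz(d,[uv],z)[0],cloud(d,[uv])[0])
```

```text
[248 125  22  15 321] [0.4585 0.1459] min [0.4459 0.1369] max [0.4715 0.1547]
  end [0.4706 0.1476]
[270 143  20   6 105] [0.4806 0.128 ] min [0.4695 0.1246] max [0.4926 0.1321]
  end [0.4919 0.1274]
[252 207  20  13 118] [0.4495 0.0459] min [0.4371 0.0373] max [0.4609 0.0534]
  end [0.4599 0.0448]
knob depth 573 [0.53122946 0.08966497 0.05843069] [0.51549996 0.07374631 0.05350871] [0.54644238 0.10433304 0.0613592 ]
ptr [0.47485954 0.09534086 0.03      ] [0.47362619 0.09397701 0.02304854]
fenceL [0.47722283 0.13262938 0.0525    ] [0.47749656 0.13276    0.05399726]
fenceR [0.61162404 0.12105971 0.0525    ] [0.62060242 0.11676649 0.01831447]
```

View pics/c1.png

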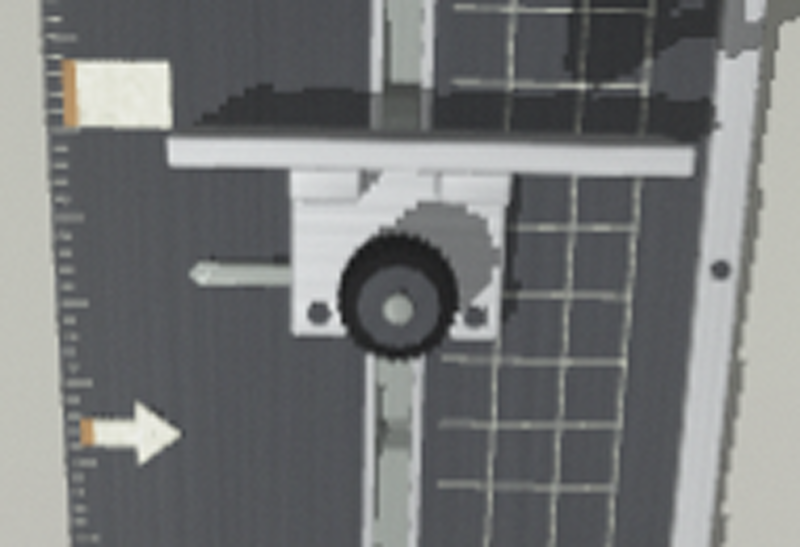

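The measurements agree: the knob is at about (0.531, 0.0895) with the trimmer yawed -4.1°, and the arrow is 49.8 mm in -y from the pointer. I'll approach with the tool pre-turned 42° clockwise and the fingers partly shut.

servo_tool:
  series:
    - [[0.5,0.2,-4],[0,0,-10.5],0.47]
    - [[0,0,-4],[0,0,-10.5],0.47]
    - [[0,0,-3],[0,0,-10.5],0.47]
    - [[0,0,-3],[0,0,-10.5],0.47]
    - [[0,0,0],[0,0,0],0.47]
    - [[0,0,0],[0,0,0],0.47]

```text
clock: 2.45
tcp_pos: [0.5323, 0.09, 0.0867]
ee_rot: [-0.651, 0.275, -0.276, 0.652]
contact_force: [-0.3, 1.4, 0.9]
finger_gap: 0.0401
```

Run:
```python
from h import *
s=ctrl.get_state();print(s['tcp_pos'],s['joint_pos'],s['finger_gap']);snap('wrist','w2')
```

```text
[0.53226314 0.09000292 0.08669468] [-4.26460058e-02  1.94006540e-01  1.93746876e+00  6.45308125e-05
  1.00804721e+00  7.57007587e-01] 0.040099532916549975
```

View pics/w2.png

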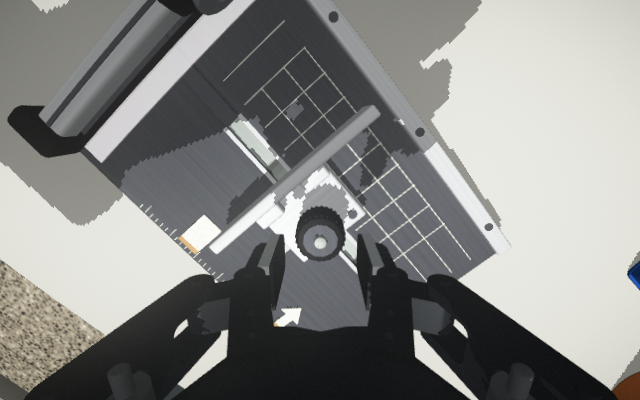

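The knob's top centre is at (320,241), centred between the fingers.

Run:
```python
from h import *
d=load('w2');print(onz(d,[(320,241)],.0575))
vv,uu=np.mgrid[195:275,280:360];P=cloud(d,np.c_[uu.ravel(),vv.ravel()]);k=P[(abs(P[:,2]-.0575)<.004)]
print(np.hypot(*(k[:,:2]-k[:,:2].mean(0)).T).max(),k.mean(0),(k.min(0)+k.max(0))/2)
```

```text
[[0.53063467 0.08841526 0.0575    ]]
0.03476133807657998 [0.53265919 0.09050674 0.0582285 ] [0.53154724 0.09942949 0.0575064 ]
```

servo_tool:
  series:
    - [[-0.08,-0.07,-2],[0,0,0],0.47]
    - [[0,0,-1.9],[0,0,0],0.47]
    - [[0,0,0],[0,0,0],0.47]
    - [[0,0,0],[0,0,0],0.2]
    - [[0,0,0],[0,0,0],0.2]
    - [[0,0,0],[0,0,0],0.2]
    - [[0,0,0],[0,0,0],0.2]

```text
clock: 3.38
tcp_pos: [0.5307, 0.0887, 0.0467]
ee_rot: [-0.651, 0.277, -0.276, 0.651]
contact_force: [-4.0, 2.2, 4.1]
finger_gap: 0.0278
```

```bash
cat > st.py <<'E'
from h import *
from scipy.spatial.transform import Rotation as R
s=ctrl.get_state();X=R.from_quat(s['ee_rot']).as_matrix()[:,0]
print('t',s['clock'],'tcp',s['tcp_pos'].round(4),'ang',np.degrees(np.arctan2(X[1],X[0])).round(2),'F',s['contact_force'].round(1),'M',s['wrist_torque'].round(3),'gap',s['finger_gap'].round(4),'q6',s['joint_pos'][5].round(3),'tau6',s['tau'][5].round(3))
E
python3 st.py
```

```text
Traceback (most recent call last):
  File "st.py", line 4, in <module>
    print('t',s['clock'],'tcp',s['tcp_pos'].round(4),'ang',np.degrees(np.arctan2(X[1],X[0])).round(2),'F',s['contact_force'].round(1),'M',s['wrist_torque'].round(3),'gap',s['finger_gap'].round(4),'q6',s['joint_pos'][5].round(3),'tau6',s['tau'][5].round(3))
                                                                                                                                                                           ^^^^^^^^^^^^^^^^^^^^^
AttributeError: 'float' object has no attribute 'round'
```

servo_tool:
  series:
    - [[0,0,0],[0,0,10.5],0]
    - [[0,0,0],[0,0,10.5],0]
    - [[0,0,0],[0,0,10.5],0]
    - [[0,0,0],[0,0,10.5],0]

```text
clock: 3.88
tcp_pos: [0.5305, 0.0888, 0.0466]
ee_rot: [-0.706, 0.024, -0.023, 0.707]
contact_force: [-5.4, 1.9, 6.7]
finger_gap: 0.0281
```

```bash
sed -i "s/s\['finger_gap'\].round(4)/round(s['finger_gap'],4)/" st.py; python3 st.py
```

```text
t 3.875 tcp [0.5305 0.0888 0.0466] ang -3.8 F [-5.4  1.9  6.7] M [ 0.283  0.921 -0.399] gap 0.0281 q6 0.02 tau6 0.789
```

servo_tool:
  series:
    - [[0,0,0],[0,0,10.5],0]
    - [[0,0,0],[0,0,10.5],0]
    - [[0,0,0],[0,0,10.5],0]
    - [[0,0,0],[0,0,10.5],0]

```text
clock: 4.38
tcp_pos: [0.5302, 0.0887, 0.0466]
ee_rot: [-0.668, -0.231, 0.232, 0.669]
contact_force: [-5.6, 1.4, 7.5]
finger_gap: 0.0283
```

```bash
python3 st.py
```

```text
t 4.375 tcp [0.5302 0.0887 0.0466] ang 38.21 F [-5.6  1.4  7.5] M [ 0.239  1.032 -0.451] gap 0.0283 q6 -0.713 tau6 0.789
```

servo_tool:
  series:
    - [[0,0,0],[0,0,0],0.47]
    - [[0,0,0],[0,0,0],0.47]
    - [[0,0,0],[0,0,-10.5],0.47]
    - [[0,0,0],[0,0,-10.5],0.47]
    - [[0,0,0],[0,0,-10.5],0.47]
    - [[0,0,0],[0,0,-10.5],0.47]
    - [[0,0,0],[0,0,-10.5],0.47]
    - [[0,0,0],[0,0,-10.5],0.47]

```text
clock: 5.38
tcp_pos: [0.5313, 0.0883, 0.0464]
ee_rot: [-0.69, 0.156, -0.156, 0.69]
contact_force: [-1.2, -0.0, 0.3]
finger_gap: 0.0402
```

servo_tool:
  series:
    - [[0,0,0],[0,0,-10.5],0.47]
    - [[0,0,0],[0,0,-10.5],0.47]
    - [[0,0,0],[0,0,0],0]
    - [[0,0,0],[0,0,0],0]
    - [[0,0,0],[0,0,0],0]

```text
clock: 6.0
tcp_pos: [0.5309, 0.0885, 0.0467]
ee_rot: [-0.651, 0.276, -0.276, 0.651]
contact_force: [-3.7, 0.8, 5.6]
finger_gap: 0.0283
```

```bash
python3 st.py
```

```text
t 6.0 tcp [0.5309 0.0885 0.0467] ang -45.99 F [-3.7  0.8  5.6] M [-0.043  0.5   -0.268] gap 0.0283 q6 0.757 tau6 -0.299
```

Second stroke.

servo_tool:
  series:
    - [[0,0,0],[0,0,10.5],0]
    - [[0,0,0],[0,0,10.5],0]
    - [[0,0,0],[0,0,10.5],0]
    - [[0,0,0],[0,0,10.5],0]
    - [[0,0,0],[0,0,10.5],0]
    - [[0,0,0],[0,0,10.5],0]
    - [[0,0,0],[0,0,10.5],0]
    - [[0,0,0],[0,0,10.5],0]

```text
clock: 7.0
tcp_pos: [0.53, 0.0886, 0.0467]
ee_rot: [-0.667, -0.231, 0.233, 0.668]
contact_force: [-6.9, -0.3, 10.1]
finger_gap: 0.0283
```

```bash
python3 st.py
```

```text
t 7.0 tcp [0.53   0.0886 0.0467] ang 38.34 F [-6.9 -0.3 10.1] M [-0.051  1.117 -0.471] gap 0.0283 q6 -0.715 tau6 0.787
```

servo_tool:
  series:
    - [[0,0,0],[0,0,0],0.47]
    - [[0,0,0],[0,0,0],0.47]
    - [[0,0,0],[0,0,-10.5],0.47]
    - [[0,0,0],[0,0,-10.5],0.47]
    - [[0,0,0],[0,0,-10.5],0.47]
    - [[0,0,0],[0,0,-10.5],0.47]
    - [[0,0,0],[0,0,0],0]
    - [[0,0,0],[0,0,0],0]

```text
clock: 8.0
tcp_pos: [0.5304, 0.0885, 0.0466]
ee_rot: [-0.707, 0.025, -0.024, 0.707]
contact_force: [-3.8, -0.5, 5.3]
finger_gap: 0.0285
```

servo_tool:
  series:
    - [[0,0,0],[0,0,0],0]
    - [[0,0,0],[0,0,8],0]
    - [[0,0,0],[0,0,8],0]
    - [[0,0,0],[0,0,0],0]

```text
clock: 8.5
tcp_pos: [0.5303, 0.0886, 0.0466]
ee_rot: [-0.703, -0.074, 0.076, 0.703]
contact_force: [-4.5, 0.1, 4.8]
finger_gap: 0.0285
```

```bash
python3 st.py
```

```text
t 8.5 tcp [0.5303 0.0886 0.0466] ang 12.19 F [-4.5  0.1  4.8] M [0.124 0.686 0.202] gap 0.0285 q6 -0.258 tau6 -0.021
```

servo_tool:
  series:
    - [[-0.04,-0.5,0],[0,0,0],0]
    - [[-0.04,-0.5,0],[0,0,0],0]
    - [[0,0,0],[0,0,0],0]

```text
clock: 8.88
tcp_pos: [0.5294, 0.0784, 0.0465]
ee_rot: [0.703, 0.074, -0.076, -0.703]
contact_force: [-5.2, -0.4, 6.4]
finger_gap: 0.0283
```

```bash
python3 st.py
```

```text
t 8.875 tcp [0.5294 0.0784 0.0465] ang 12.17 F [-5.2 -0.4  6.4] M [-0.1    0.753  0.093] gap 0.0283 q6 -0.277 tau6 0.128
```

servo_tool:
  series:
    - [[-0.05,-0.7,0],[0,0,0],0]
    - [[-0.05,-0.7,0],[0,0,0],0]
    - [[-0.05,-0.7,0],[0,0,0],0]
    - [[-0.05,-0.7,0],[0,0,0],0]
    - [[-0.05,-0.7,0],[0,0,0],0]
    - [[-0.03,-0.47,0],[0,0,0],0]
    - [[0,0,0],[0,0,0],0]
    - [[0,0,0],[0,0,0],0]

```text
clock: 9.88
tcp_pos: [0.5258, 0.0387, 0.0465]
ee_rot: [-0.703, -0.073, 0.077, 0.703]
contact_force: [-8.1, -0.3, 10.1]
finger_gap: 0.0286
```

```bash
python3 st.py
python3 - <<'E'
from h import *
snap('wrist','w3');im=load('w3')['image']
cv2.imwrite('pics/w3c.png',cv2.resize(im[100:360,120:440],(800,650))[:600])
E
```

```text
t 9.875 tcp [0.5258 0.0387 0.0465] ang 12.18 F [-8.1 -0.3 10.1] M [-0.113  1.25   0.126] gap 0.0286 q6 -0.353 tau6 0.083
```

View pics/w3c.png

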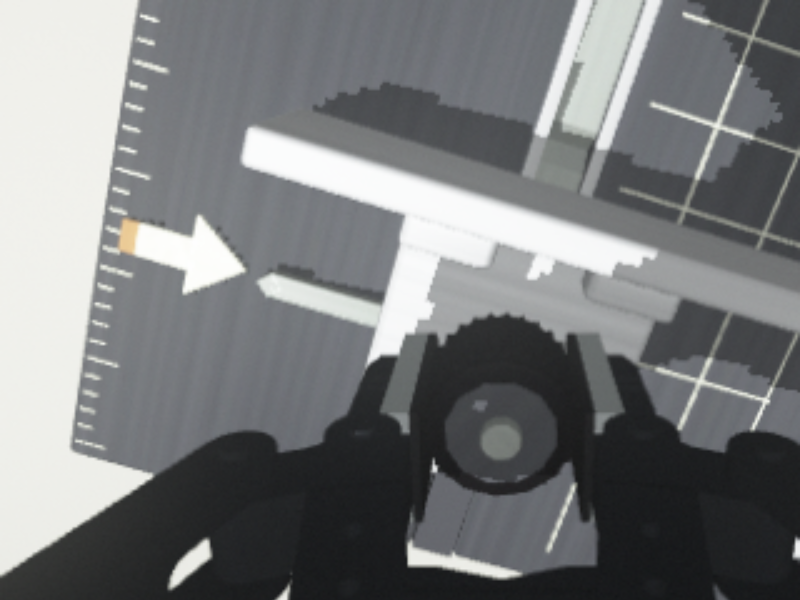

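In the crop the arrow tip is at (246,271) and the pointer tip at (257,283), so they're nearly in line.

Run:
```python
from h import *
d=load('w3');y=np.array([.0715,.9974,0])
a=onz(d,[(120+246/2.5,100+271/2.5)],.019)[0]
for z in (.02,.022,.024):
    p=onz(d,[(120+257/2.5,100+283/2.5)],z)[0];print(p,a,(p-a)@y)
print(cloud(d,[(226,214),(230,216),(235,217)]))
```

```text
[0.46657164 0.04243647 0.02      ] [0.46334593 0.04446465 0.019     ] -0.001792270323030301
[0.46715819 0.04329146 0.022     ] [0.46334593 0.04446465 0.019     ] -0.0008975650200952785
[0.46774475 0.04414645 0.024     ] [0.46334593 0.04446465 0.019     ] -2.85971716027385e-06
[[0.46915137 0.04332493 0.02228888]
 [0.47168756 0.04271178 0.02256851]
 [0.47449178 0.04244063 0.02191238]]
```

servo_tool:
  series:
    - [[0,0.06,0],[0,0,-10.5],0]
    - [[0,0,0],[0,0,-10.5],0]
    - [[0,0,0],[0,0,-10.5],0]
    - [[0,0,0],[0,0,-10.5],0]
    - [[0,0,0],[0,0,-10.5],0]
    - [[0,0,0],[0,0,-5.5],0]

```text
clock: 10.68
tcp_pos: [0.5263, 0.0393, 0.0465]
ee_rot: [0.652, -0.277, 0.275, -0.65]
contact_force: [-5.5, -0.5, 8.3]
finger_gap: 0.0279
```

```bash
python3 st.py
```

```text
t 10.675 tcp [0.5263 0.0393 0.0465] ang -45.96 F [-5.5 -0.5  8.3] M [-0.112  0.927  0.375] gap 0.0279 q6 0.663 tau6 -0.101
```

servo_tool:
  series:
    - [[0,0,0],[0,0,0],0.47]
    - [[0,0,0],[0,0,0],0.47]
    - [[0,0,0],[0,0,10.5],0.47]
    - [[0,0,0],[0,0,10.5],0.47]
    - [[0,0,0],[0,0,10.5],0.47]
    - [[0,0,0],[0,0,10.5],0.47]
    - [[0,0,0],[0,0,10.5],0.47]
    - [[0,0,0],[0,0,10.5],0.47]

```text
clock: 11.68
tcp_pos: [0.5274, 0.0394, 0.0463]
ee_rot: [0.699, 0.107, -0.107, -0.699]
contact_force: [0.6, 0.1, -1.0]
finger_gap: 0.0399
```

servo_tool:
  series:
    - [[0,0,0],[0,0,10.5],0.47]
    - [[0,0,0],[0,0,10.5],0.47]
    - [[0,0,0],[0,0,0],0]
    - [[0,0,0],[0,0,0],0]
    - [[0,0,0],[0,0,0],0]

```text
clock: 12.3
tcp_pos: [0.5268, 0.0394, 0.0465]
ee_rot: [-0.669, -0.229, 0.23, 0.669]
contact_force: [-3.2, -0.1, 5.2]
finger_gap: 0.0282
```

servo_tool:
  series:
    - [[0,0,0],[0,0,-10.5],0]
    - [[0,0,0],[0,0,-10.5],0]
    - [[0,0,0],[0,0,-10.5],0]
    - [[0,0,0],[0,0,-10.5],0]

```text
clock: 12.8
tcp_pos: [0.5261, 0.0394, 0.0465]
ee_rot: [0.707, -0.028, 0.026, -0.706]
contact_force: [-7.2, -1.3, 8.4]
finger_gap: 0.0279
```

```bash
python3 st.py
```

```text
t 12.8 tcp [0.5261 0.0394 0.0465] ang -4.4 F [-7.2 -1.3  8.4] M [-0.174  1.149  0.435] gap 0.0279 q6 -0.062 tau6 -0.784
```

servo_tool:
  series:
    - [[0,0,0],[0,0,-7],0]
    - [[0,0,0],[0,0,-7],0]

```text
clock: 13.05
tcp_pos: [0.5258, 0.0394, 0.0464]
ee_rot: [0.699, -0.114, 0.111, -0.698]
contact_force: [-7.8, -0.7, 9.6]
finger_gap: 0.0281
```

```bash
python3 st.py
```

```text
t 13.05 tcp [0.5258 0.0394 0.0464] ang -18.28 F [-7.8 -0.7  9.6] M [-0.114  1.262  0.395] gap 0.0281 q6 0.18 tau6 -0.385
```

servo_tool:
  series:
    - [[0,0,0],[0,0,-7],0]
    - [[0,0,0],[0,0,-7],0]

```text
clock: 13.3
tcp_pos: [0.5256, 0.0395, 0.0464]
ee_rot: [0.68, -0.198, 0.195, -0.679]
contact_force: [-9.3, -0.3, 10.1]
finger_gap: 0.0284
```

```bash
python3 st.py
```

```text
t 13.3 tcp [0.5256 0.0395 0.0464] ang -32.27 F [-9.3 -0.3 10.1] M [-0.063  1.485  0.439] gap 0.0284 q6 0.424 tau6 -0.369
```

servo_tool:
  series:
    - [[0,0,0],[0,0,-7],0]
    - [[0,0,0],[0,0,-7],0]

```text
clock: 13.55
tcp_pos: [0.5253, 0.0393, 0.0464]
ee_rot: [0.651, -0.28, 0.276, -0.649]
contact_force: [-11.5, -2.3, 10.7]
finger_gap: 0.0283
```

```bash
python3 st.py
```

```text
t 13.55 tcp [0.5253 0.0393 0.0464] ang -46.25 F [-11.5  -2.3  10.7] M [-0.288  1.687  0.446] gap 0.0283 q6 0.669 tau6 -0.349
```

servo_tool:
  series:
    - [[0,0,0],[0,0,0],0.47]
    - [[0,0,0],[0,0,0],0.47]
    - [[-0.1,0,0],[0,0,10.5],0.47]
    - [[0,0,0],[0,0,10.5],0.47]
    - [[0,0,0],[0,0,10.5],0.47]
    - [[0,0,0],[0,0,10.5],0.47]
    - [[0,0,0],[0,0,10.5],0.47]
    - [[0,0,0],[0,0,10.5],0.47]

```text
clock: 14.55
tcp_pos: [0.5266, 0.0394, 0.0463]
ee_rot: [0.699, 0.107, -0.106, -0.699]
contact_force: [-0.5, -0.0, -0.0]
finger_gap: 0.0404
```

servo_tool:
  series:
    - [[0,0,0],[0,0,10.5],0.47]
    - [[0,0,0],[0,0,10.5],0.47]
    - [[0,0,0],[0,0,0],0]
    - [[0,0,0],[0,0,0],0]
    - [[0,0,0],[0,0,0],0]
    - [[0,0,0],[0,0,-6],0]
    - [[0,0,0],[0,0,-6],0]

```text
clock: 15.42
tcp_pos: [0.5262, 0.0391, 0.0466]
ee_rot: [0.69, 0.157, -0.158, -0.689]
contact_force: [-3.4, -2.6, 6.2]
finger_gap: 0.0283
```

```bash
python3 st.py
```

```text
t 15.425 tcp [0.5262 0.0391 0.0466] ang 25.75 F [-3.4 -2.6  6.2] M [-0.371  0.568  0.383] gap 0.0283 q6 -0.589 tau6 -0.243
```

servo_tool:
  series:
    - [[0,0,0],[0,0,-5],0]
    - [[0,0,0],[0,0,-5],0]

```text
clock: 15.68
tcp_pos: [0.5261, 0.0388, 0.0466]
ee_rot: [0.701, 0.097, -0.098, -0.7]
contact_force: [-4.9, -3.7, 5.6]
finger_gap: 0.028
```

```bash
python3 st.py
```

```text
t 15.675 tcp [0.5261 0.0388 0.0466] ang 15.8 F [-4.9 -3.7  5.6] M [-0.7    0.709  0.484] gap 0.028 q6 -0.415 tau6 -0.115
```

servo_tool:
  series:
    - [[0,0,0],[0,0,-4],0]
    - [[0,0,0],[0,0,-4],0]

```text
clock: 15.92
tcp_pos: [0.526, 0.0385, 0.0466]
ee_rot: [0.706, 0.048, -0.049, -0.705]
contact_force: [-4.7, -5.2, 6.3]
finger_gap: 0.0285
```

```bash
python3 st.py
```

```text
t 15.925 tcp [0.526  0.0385 0.0466] ang 7.84 F [-4.7 -5.2  6.3] M [-0.722  0.748  0.436] gap 0.0285 q6 -0.276 tau6 0.015
```

The side force in y grows as the shoe centres itself in the V, pulling towards -y. I'll give way by 0.8 mm and keep tightening.

servo_tool:
  series:
    - [[0,-0.08,0],[0,0,0],0]
    - [[0,0,0],[0,0,-4],0]
    - [[0,0,0],[0,0,-4],0]

```text
clock: 16.3
tcp_pos: [0.5259, 0.0384, 0.0467]
ee_rot: [0.707, -0.002, 0.001, -0.707]
contact_force: [-5.1, -1.9, 7.3]
finger_gap: 0.0281
```

```bash
python3 st.py
```

```text
t 16.3 tcp [0.5259 0.0384 0.0467] ang -0.18 F [-5.1 -1.9  7.3] M [-0.304  0.808  0.545] gap 0.0281 q6 -0.138 tau6 0.049
```

servo_tool:
  series:
    - [[0,0,0],[0,0,-4],0]
    - [[0,0,0],[0,0,-4],0]

```text
clock: 16.55
tcp_pos: [0.5258, 0.0383, 0.0466]
ee_rot: [0.706, -0.051, 0.05, -0.705]
contact_force: [-5.2, -2.5, 7.6]
finger_gap: 0.0283
```

```bash
python3 st.py
```

```text
t 16.55 tcp [0.5258 0.0383 0.0466] ang -8.16 F [-5.2 -2.5  7.6] M [-0.264  0.85   0.557] gap 0.0283 q6 0.002 tau6 0.088
```

servo_tool:
  series:
    - [[0,0,0],[0,0,-4],0]
    - [[0,0,0],[0,0,-4],0]

```text
clock: 16.8
tcp_pos: [0.5258, 0.0383, 0.0467]
ee_rot: [0.701, -0.1, 0.099, -0.7]
contact_force: [-6.1, -2.0, 9.0]
finger_gap: 0.0286
```

```bash
python3 st.py
```

```text
t 16.8 tcp [0.5258 0.0383 0.0467] ang -16.16 F [-6.1 -2.   9. ] M [-0.231  0.874  0.566] gap 0.0286 q6 0.141 tau6 0.134
```

servo_tool:
  series:
    - [[0,0,0],[0,0,-4],0]
    - [[0,0,0],[0,0,-4],0]

```text
clock: 17.05
tcp_pos: [0.5257, 0.0383, 0.0467]
ee_rot: [0.692, -0.148, 0.147, -0.691]
contact_force: [-5.7, -1.1, 8.5]
finger_gap: 0.0283
```

```bash
python3 st.py
```

```text
t 17.05 tcp [0.5257 0.0383 0.0467] ang -24.15 F [-5.7 -1.1  8.5] M [-0.308  0.911  0.654] gap 0.0283 q6 0.281 tau6 0.178
```

servo_tool:
  series:
    - [[0,0,0],[0,0,-4],0]
    - [[0,0,0],[0,0,-4],0]

```text
clock: 17.3
tcp_pos: [0.5257, 0.0383, 0.0467]
ee_rot: [0.68, -0.196, 0.195, -0.679]
contact_force: [-6.3, -3.1, 8.9]
finger_gap: 0.0281
```

```bash
python3 st.py
```

```text
t 17.3 tcp [0.5257 0.0383 0.0467] ang -32.13 F [-6.3 -3.1  8.9] M [-0.263  1.02   0.674] gap 0.0281 q6 0.42 tau6 0.217
```

servo_tool:
  series:
    - [[0,0,0],[0,0,-4],0]
    - [[0,0,0],[0,0,-4],0]

```text
clock: 17.55
tcp_pos: [0.5256, 0.0383, 0.0467]
ee_rot: [0.665, -0.243, 0.242, -0.664]
contact_force: [-7.5, -1.7, 9.4]
finger_gap: 0.0281
```

```bash
python3 st.py
```

```text
t 17.55 tcp [0.5256 0.0383 0.0467] ang -40.12 F [-7.5 -1.7  9.4] M [-0.253  1.038  0.724] gap 0.0281 q6 0.56 tau6 0.264
```

servo_tool:
  series:
    - [[0,0,0],[0,0,-3],0]
    - [[0,0,0],[0,0,-2],0]

```text
clock: 17.8
tcp_pos: [0.5256, 0.0383, 0.0468]
ee_rot: [0.654, -0.271, 0.27, -0.652]
contact_force: [-6.6, -2.1, 9.6]
finger_gap: 0.0279
```

```bash
python3 st.py
```

```text
t 17.8 tcp [0.5256 0.0383 0.0468] ang -45.05 F [-6.6 -2.1  9.6] M [-0.28   1.154  0.747] gap 0.0279 q6 0.646 tau6 0.544
```

servo_tool:
  series:
    - [[0,0,0],[0,0,0],0.47]
    - [[0,0,0],[0,0,0],0.47]
    - [[0,0,0],[0,0,0],0.47]
    - [[0,0,2],[0,0,0],0.47]
    - [[0,0,4],[0,0,10],0.47]
    - [[0,0,4],[0,0,10],0.47]
    - [[0,0,0],[0,0,10],0.47]
    - [[0,0,0],[0,0,0],0.47]

```text
clock: 18.8
tcp_pos: [0.5263, 0.0386, 0.1466]
ee_rot: [-0.701, 0.093, -0.094, 0.701]
contact_force: [0.2, -0.9, 0.3]
finger_gap: 0.0402
```

```bash
python3 st.py
python3 - <<'E'
from h import *
snap('wrist','w4');im=load('w4')['image']
cv2.imwrite('pics/w4c.png',cv2.resize(im[120:280,180:400],None,fx=3.6,fy=3.6,interpolation=cv2.INTER_CUBIC))
E
```

```text
t 18.8 tcp [0.5263 0.0386 0.1466] ang -15.18 F [ 0.2 -0.9  0.3] M [ 0.007 -0.03  -0.03 ] gap 0.0402 q6 0.123 tau6 -0.352
```

View pics/w4c.png

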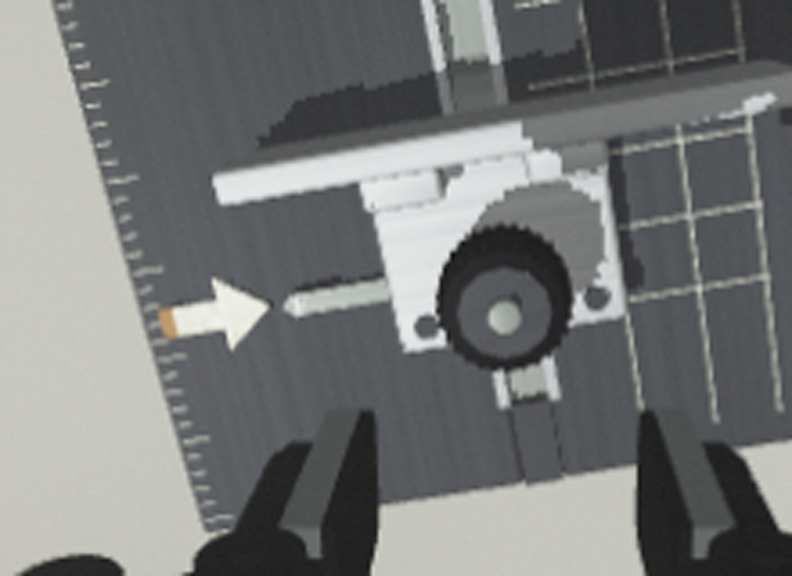

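In this view the arrow tip is at (270,304) and the pointer tip at (285,305). I'll check that offset in millimetres.

Run:
```python
from h import *
d=load('w4');y=np.array([.0715,.9974,0])
f=lambda u,v,z:onz(d,[(180+u/3.6,120+v/3.6)],z)[0]
a=f(270,304,.019);p=f(285,305,.0225);print(a,p,(p-a)@y)
snap('top','t1');a=load('t0')['image'].astype(int);b=load('t1')['image'].astype(int)
D=abs(a-b).max(2)
for n,(u,v) in dict(mug=(432,212),stap=(389,287),glue=(323,127)).items(): print(n,D[v-30:v+30,u-30:u+30].mean().round(2),(D[v-30:v+30,u-30:u+30]>60).sum())
```

```text
[0.46336587 0.04498923 0.019     ] [0.46824768 0.04454171 0.0225    ] -9.729985585115624e-05
mug 11.79 0
stap 11.58 0
glue 12.52 0
```

```bash
python3 -c "
from rig import ctrl
print(ctrl.hand_in())"
```

```text
the job is handed in; nothing more can be done
None
```

The gauge is locked at the arrow flag and I've handed the job in, with no verdict reported; the clock stood at about 19 s of the 64 s.

- **What I did:** I slackened the knob about 3.2 rad in three strokes. I then slid the gauge about 50 mm to the arrow's notch by holding the knob, and turned the knob clockwise about 3.5 rad until it was firm.
- **Clamping:** The final turning moment was about 0.75 N m, against about 0.42 N m when running free. That suggests roughly 100–110 N on the strip. This is worked out from the torque, not measured directly.
- **Shoe in the notch:** The knob went firm slightly later than its starting position, not 1.1 rad early as it would on the flat. The gauge also pulled itself about 1 mm in -y as the shoe settled in the V; I gave way to that, because I had held it slightly off-centre.
- **Position:** After I let go, the wrist view put the pointer 0.1 mm from the arrow's tip along the slot. Camera calibration is good to about 2 mm, but both points are in the same picture.
- **Other things on the desk:** The mug, stapler and glue stick showed no change between the first and last top pictures. The gripper was about 10 cm above the gauge, touching nothing.

No check failed.

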